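Refit the stove knob and hold it pressed in

TASK

The knob of the small table stove has been washed and lies on the round board. Pick it up, turn it so that its D-shaped bore matches the flat of the bare valve spindle (the nose then points along the tab beside the spindle), push it fully home on the spindle, then press knob and spindle all the way in, as for lighting, and keep pressing: finish while still holding it pressed in with the fingers. Do not shift or tip over the rice scoop and the two rice bowls by the board.

Things in the scene. Friction and masses are not known exactly. Their poses are not given: they have to be found in the camera images.
- knob: Loose black die-cast stove knob, about 150 g, standing on its underside on the board. Origin on the bore's axis at the underside, z up. Body 34 mm long (x -15 to +19 mm, rounded at the +x end), 26 mm wide (y -13 to +13), 34 mm high: grip its upright sides facing +y and -y, flat from x -15 to +6 mm. A nose (10 mm wide, 28 mm high, white line along the top) reaches along -x to x = -30 mm.
- knob_bore (a point): Centre of the closed upper end of the knob's bore: on the axis, 18 mm above the underside; axes as the knob's. The blind D-shaped bore opens in the underside, is 18 mm deep and 17.6 mm across, with its flat 1.8 mm from the axis on the -x (nose) side.
- knob_nose (a point): End of the knob's nose, 30 mm from the axis along the knob's -x, 18 mm above its underside.
- spindle_tip (a point): Centre of the top end of the bare upright steel spindle, 28 mm above the stove's top plate when out. Spindle 16 mm across, with a flat along its whole length 1 mm from the axis, on this frame's -x side; z up; 0.8 mm clearance all round in the bore, top edges bevelled 0.4 mm. It does not turn. With the knob home, the bore's end sits on the tip and the knob's axes agree with these.
- valve: Flat black ring, 42 mm across and 1.5 mm thick, on the stove's plate round the spindle, with a tab reaching to 40 mm from the axis on the side of the spindle's flat (-x): the fitted knob's nose points along the tab. Fixed. Origin on the spindle's axis at the table's height. A knob fully home has its underside 10 mm above the plate, 3 mm when pressed in.
- spindle (a joint): How far the spindle is pressed down, in m: 0 = out, 0.007 = fully in at its stop. A spring pushes it back: 7 N at 0 rising to 13.5 N fully in. Starts at 0.
- stove: Steel table stove with one burner, fixed. Origin on the table under the spindle's axis; its top plate is 85 mm above the table, from x = -60 to +285 mm and y = -125 to +125 mm. Burner and pan support centred at x = 170 mm stand on it: 92 mm radius, up to 36 mm above the plate. Stove and board may be on either side, left or right.
- board: Round white plastic board, 220 mm across, 12 mm thick, fixed on the table. Origin under its centre. The knob stands on it within 50 mm of its centre.
- scoop: White plastic rice scoop lying flat beside the board, 198 mm long along x, 62 mm wide, 8 mm high. Leave alone.
- bowl_a: White porcelain rice bowl beyond the board, towards +y, 114 mm across, 58 mm high. Origin under its centre. Leave alone.
- bowl_b: The other rice bowl, the same, beyond the board towards -y. Leave alone.
Mind the look-alikes: they are no part of the job. What is shaped like the knob but blue is not meant. Several things have the shape of the board; the one meant has the colours described above.

How it is judged:
On the way:
1. the knob is lifted off the board in the fingers (z of knob in the frame of board above 0.04 m and contact force between the fingers and knob above 1 N), for 0.2 s.
At the end, for the whole second after the job is handed in: The knob is fully home on the spindle (bore's end within 3 mm of the tip in height and sideways), its nose on the side of the spindle's flat (within 0.4 rad), upright within 0.12 rad, the spindle is pressed in by more than 5 of its 7 mm, and the fingers still bear on the knob (over 2 N) (value of joint spindle above 0.005 m and z of knob_bore in the frame of spindle_tip between -0.003 and 0.003 m and horizontal distance between knob_bore and spindle_tip below 0.003 m and angle between the x axis of knob and the x axis of spindle_tip, either way round below 0.4 rad and x of knob_nose in the frame of spindle_tip below -0.02 m and angle between knob's own z axis and vertical below 0.12 rad and contact force between the fingers and knob above 2 N); the arm keeps its last pose, push and grip.
It fails at once if the scoop or a bowl by the board was shifted by more than 30 mm or tipped over (distance of any of scoop, bowl_a, bowl_b from where it was at the start of the episode above 0.03 m or angle between any of scoop, bowl_a, bowl_b's own z axis and vertical above 0.5 rad).
It also fails if it takes over 38 s, if anything falls off the work surface, if the arm or the gripper's body presses on something with over 40 N, if the wrist force passes 120 N, or if a joint passes its speed limit or range.

ROBOT

A 6-joint arm with a two-finger parallel gripper is mounted at the origin on the work surface. World frame = base frame: x ahead of the robot, y to its left, z up, the work surface at z = 0. Lengths are in m, angles in rad, forces in N, time in s.
With the tool pointing down it reaches from about 0.325 to 1 m from the base axis. Payload 5.1 kg.
Tool frame: the origin (TCP) lies midway between the tips of the shut fingers; the grasp point (between the pads) lies behind it (manip.grip_point_offset is the z of the grasp point in the tool frame, in m); z points along the fingers, y is the direction in which the jaws open and shut (so a half turn about z gives the same grasp; the last joint's range is limited). The gripper opens to 85 mm and grips with 20 to 120 N. Pads are 22 mm wide; open, the fingers measure 114 mm over their backs; the gripper's body (76 mm by 85 mm) begins 54 mm behind the grasp point. The pads swing forward as they close: fully open they stand 13 mm farther back than shut.
Start: joints at [1.073, 0.124, 1.65, -0, 1.367, -0.083], TCP at [0.262, 0.595, 0.231] pointing down, gripper open.
Joint ranges: [-2.61, 2.61], [-1.02, 2.33], [0.03, 2.71], [-1.35, 4.49], [0.32, 2.68], [-2.91, 2.91]. Speed limits (rad/s): [2.57, 2.57, 3.14, 3.14, 3.14, 3.14].

INTERFACE

Orientations are given as a rotation vector (axis times angle).
In Python, from rig import sensors, read_camera, manip gives the robot as it stands.
- The arm moves only by the tool play_rows, never from a script. Its argument "deltas" is a list that holds one entry, the list of rows, each a list of 7 numbers: the shift along the tool's x, y, z in cm, then the turn, a rotation vector about the tool's x, y, z in rad, then the closure, from -1 (fully open) to 1 (shut). A call has 1 to 12 rows; each row shifts and turns the commanded pose from where the row before left it, along the tool's axes as they then stand; what a row does not reach is not made up. A row lasts 1/10 s, in which the tool goes at most 50 mm and 8.59 degrees, less where a joint would pass 70% of its speed; a pose out of reach is approached as far as the arm can. A call is refused whole if a number of a shift passes 5 or a number of a turn 0.15, either way. A call with a gripper value outside its range is refused whole. The fingers move at their own pace and stop on an object; the grip force is fixed at half the most. Time passes only in rows, so rows that do not move let the fingers close. It gives the time, the measured TCP pose, the force and the opening at its end, in the units of the state.
- sensors.get_obs(): the state, without advancing time (a new reading comes with each control period).
- read_camera(name): name is "scene" or "top" or "wrist"; returns a dict with "frame" (384x512x3 uint8, red, green, blue), "fx", "fy", "cx", "cy" (pixels), "k1" (the pictures are not rectified: a ray, as slopes to the right and down, at radius r is drawn at 1 + k1 r^2 times it, then the intrinsics apply), "rvec" (rotation vector, rad) and "tvec" (3), from world to camera coordinates, as OpenCV has them. Camera axes: x right, y down, z forward; pixel columns grow to the right and rows downward; lengths in m; the calibration is good to about 2 mm. A picture is of the moment at which its call begins. There is no depth.
- manip.hand_in(): hands the job in, once; it reports no verdict.
The state is a dict: "clock": time; "qpos": joint angles; "dq": joint speeds; "tau": joint torques, N m; "tcp_pos": TCP position; "orientation": TCP orientation; "contact_force": force on the tool from outside, world axes, zero at the start; "torque": the same for the moment, N m; "gripper_width": opening from 0.0 (shut) to 1.0 (fully open).
Only numpy, scipy, OpenCV 4.12 (cv2) and the standard library are available. Lean on these libraries where they do the work, as an engineer would, in place of code of your own. Each camera call takes 0.05 s, during which the arm holds its last target. There are 200 camera calls.

## Working session

There is one attempt and no reset: what is moved stays moved. The work goes in short steps, Python scripts to look and compute and a tool call to move; the robot and the scene stay as the last step left them, time stands still between calls to the robot, and variables do not carry over. Pictures are saved under pics/ and viewed, about 8 in all and at most 12, crops included, and the job is handed in when it is done.

Besides the shell and the picture viewer there is one more tool, called as a command line: name --argument value ..., lists and objects as JSON in quotes. play_rows: Moves the arm, as the interface text tells. Its arguments: {"type":"object","properties":{"deltas":{"type":"array"}},"required":["deltas"]}

```bash
mkdir -p pics; ls
cat > h.py <<'E'
import numpy as np, cv2
from rig import sensors, read_camera, manip
from scipy.spatial.transform import Rotation as R
def undist(c,u,v):
    x=(u-c["cx"])/c["fx"]; y=(v-c["cy"])/c["fy"]; rd=np.hypot(x,y); r=rd
    for _ in range(20): r=rd/(1+c["k1"]*r*r)
    s=r/rd if rd>0 else 1
    return np.array([x*s,y*s,1.])
def ray(c,u,v):
    M=R.from_rotvec(np.ravel(c["rvec"])).as_matrix(); t=np.ravel(c["tvec"])
    return -M.T@t, M.T@undist(c,u,v)
def onz(c,u,v,z):
    o,d=ray(c,u,v); return o+d*(z-o[2])/d[2]
def proj(c,p):
    M=R.from_rotvec(np.ravel(c["rvec"])).as_matrix(); q=M@np.asarray(p)+np.ravel(c["tvec"])
    x,y=q[:2]/q[2]; f=1+c["k1"]*(x*x+y*y); return c["fx"]*x*f+c["cx"],c["fy"]*y*f+c["cy"]
def save(c,n,box=None,s=1):
    f=c["frame"]
    if box: f=f[box[1]:box[3],box[0]:box[2]]
    f=cv2.resize(f,None,fx=s,fy=s,interpolation=cv2.INTER_CUBIC); cv2.imwrite("pics/"+n,f[:,:,::-1])
E
python3 - <<'E'
from h import *
import pickle
print(sensors.get_obs(), manip.grip_point_offset)
for n in("scene","top","wrist"):
    c=read_camera(n); pickle.dump(c,open(n+"0.pkl","wb")); print(n,c["fx"],c["k1"],ray(c,256,192))
    save(c,n+"0.png",s=1.5)
E
```

```text
pics
{'clock': 0.0, 'qpos': array([ 1.07341231e+00,  1.24518629e-01,  1.65168363e+00,  3.62196706e-05,
        1.36753130e+00, -8.26053059e-02]), 'dq': array([ 0.00192914, -0.00047138, -0.00103936,  0.00057216, -0.00116598,
        0.00029562]), 'tau': array([-1.31465851e-03, -4.23593616e+01, -3.65458274e+01, -7.24065876e-05,
        7.04987600e-03, -4.33765749e-06]), 'tcp_pos': array([0.26166439, 0.59432514, 0.23003859]), 'orientation': array([-0.64675037, -3.07363766,  0.00320592]), 'contact_force': array([-0.29970901, -0.17169989,  0.45074023]), 'torque': array([-0.03486575, -0.00408687,  0.0401338 ]), 'gripper_width': 0.9982195806931463} -0.0187
scene 440.09091504916233 -0.08697374653288555 (array([1.25927889, 0.06388369, 0.7850937 ]), array([-0.75676591,  0.02847646, -0.65325449]))
top 385.4650502127266 -0.11267226056156442 (array([0.21757552, 0.04755295, 1.24520027]), array([ 0.21274008,  0.02125465, -0.97690811]))
wrist 301.95824809331674 -0.07751927913335534 (array([0.18609436, 0.62870956, 0.37326771]), array([ 0.29489673, -0.12328381, -0.9475802 ]))
```

View pics/top0.png

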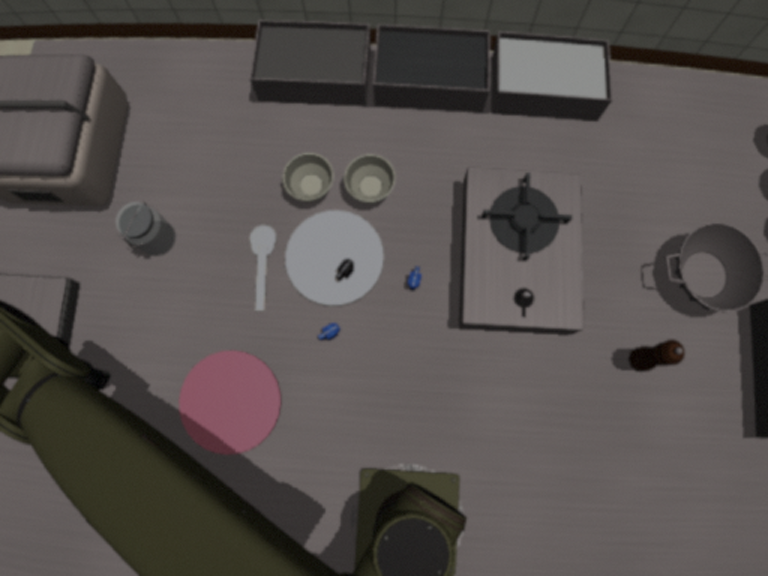

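View pics/scene0.png

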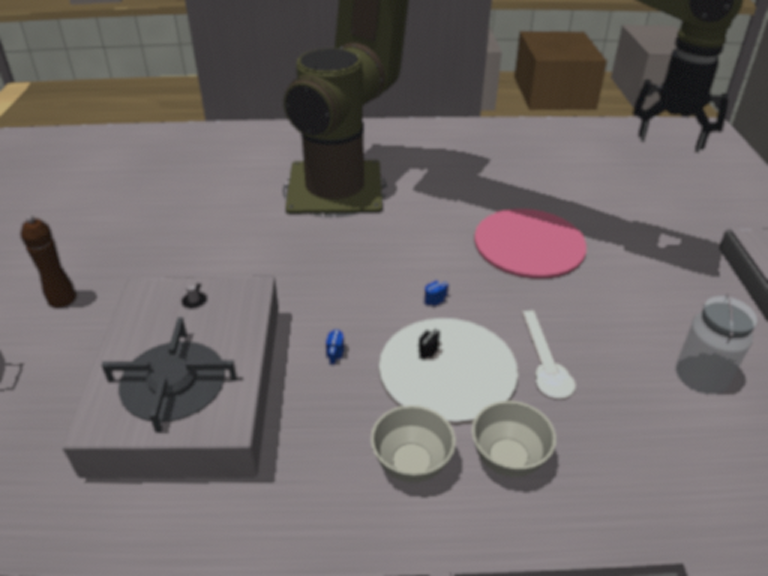

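The top view looks down with world +x up and +y left. The black knob is near (345,269) in the 1.5x picture. The spindle is near (524,297), with its tab pointing down (-x). The blue look-alikes are off the board.

Run:
```python
from h import *
import pickle
c=pickle.load(open("top0.pkl","rb")); s=pickle.load(open("scene0.pkl","rb"))
f=c["frame"]
def crop(c,b,k): return cv2.resize(c["frame"][b[1]:b[3],b[0]:b[2]],(390,290),interpolation=cv2.INTER_CUBIC)
a=np.vstack([np.hstack([crop(c,(210,165,250,195),0),crop(c,(325,180,373,216),0)]),np.hstack([crop(s,(266,213,306,243),0),crop(s,(105,180,153,216),0)])])
a=cv2.convertScaleAbs(a,alpha=1.8); cv2.imwrite("pics/crops.png",a[:,:,::-1])
for nm,u,v,z in [("knob",345,269,.03),("spindle",524,297,.1),("spindleflange",524,297,.086)]: print(nm,onz(c,u/1.5,v/1.5,z))
g=f.max(2)
for nm,b,z in [("knob",(215,168,248,192),.03),("valve",(330,185,370,215),.09)]:
    sub=(g[b[1]:b[3],b[0]:b[2]]<45).astype(np.uint8); v,u=np.nonzero(sub)
    P=np.array([onz(c,x+b[0],y+b[1],z)[:2] for x,y in zip(u,v)]); m=P.mean(0); w,V=np.linalg.eigh(np.cov(P.T)); print(nm,len(P),m,np.sqrt(w),V[:,1],"bearing",np.degrees(np.arctan2(V[1,1],V[0,1])))
```

```text
knob [0.51930509 0.16101697 0.03      ]
spindle [ 0.46508622 -0.21268453  0.1       ]
spindleflange [ 0.46811202 -0.21586592  0.086     ]
knob 49 [0.51835522 0.1603422 ] [0.0071867  0.01029707] [-0.90535724  0.42465076] bearing 154.8714403732654
valve 86 [ 0.46353982 -0.21124927] [0.00794035 0.01007994] [-0.73541183 -0.67762043] bearing -137.34202647304795
```

View pics/crops.png

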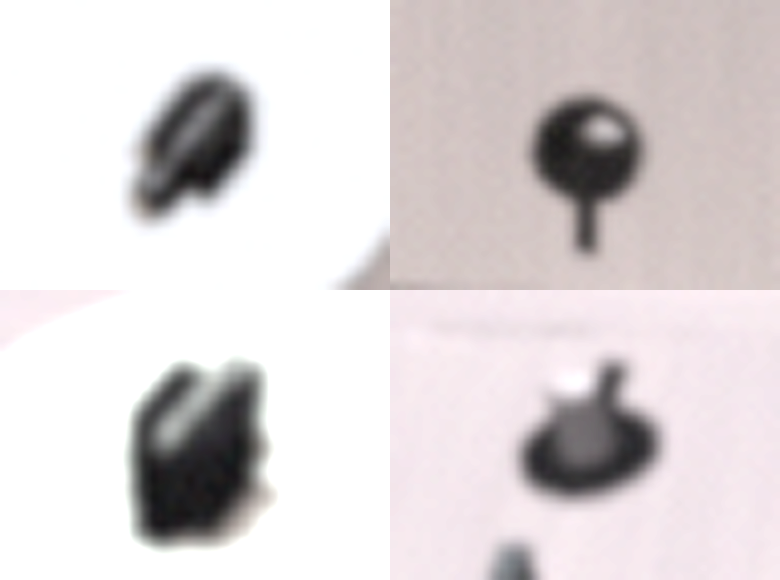

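The knob's nose points to the lower left in the top view (world bearing about 145°). The spindle's tab points along world -x.

```bash
cat >> h.py <<'E'
def plan(p,a):
    "tool-frame shift (cm) to world p, then turn about tool z (rad) to tool-x bearing a (deg)"
    o=sensors.get_obs(); M=R.from_rotvec(o["orientation"]).as_matrix()
    d=M.T@(np.asarray(p)-o["tcp_pos"])*100
    A=np.radians(a); T=np.array([[np.cos(A),np.sin(A),0],[np.sin(A),-np.cos(A),0],[0,0,-1]]).T
    T=np.column_stack([[np.cos(A),np.sin(A),0],[np.sin(A),-np.cos(A),0],[0,0,-1]])
    print("shift cm",d.round(2),"turn",R.from_matrix(M.T@T).as_rotvec().round(3),"bearing now",np.degrees(np.arctan2(M[1,0],M[0,0])).round(2),"clock",o["clock"],"tcp",o["tcp_pos"].round(4),"F",o["contact_force"].round(1),"w",o["gripper_width"])
E
python3 - <<'E'
from h import *
plan([.517,.163,.17],145)
E
```

```text
shift cm [-40.75 -29.19   6.07] turn [-0.002  0.     0.196] bearing now 156.23 clock 0.15 tcp [0.2618 0.5945 0.2303] F [-0.5 -1.2 -0. ] w 0.9980269871093107
```

play_rows --deltas '[[[-3.4, -2.43, 0.5, 0, 0, 0.017, -1], [-3.4, -2.43, 0.5, 0, 0, 0.017, -1], [-3.4, -2.43, 0.5, 0, 0, 0.017, -1], [-3.4, -2.43, 0.5, 0, 0, 0.017, -1], [-3.4, -2.43, 0.5, 0, 0, 0.017, -1], [-3.4, -2.43, 0.5, 0, 0, 0.017, -1], [-3.4, -2.43, 0.5, 0, 0, 0.017, -1], [-3.4, -2.43, 0.5, 0, 0, 0.017, -1], [-3.4, -2.43, 0.5, 0, 0, 0.017, -1], [-3.4, -2.43, 0.5, 0, 0, 0.017, -1], [-3.4, -2.43, 0.5, 0, 0, 0.017, -1], [0, 0, 0, 0, 0, 0, -1]]]'

```text
clock: 1.35
tcp_pos: [0.4625, 0.1778, 0.1753]
orientation: [-0.94, -2.997, 0.003]
contact_force: [0.8, -0.5, -0.3]
gripper_width: 0.997
```

Run:
```python
from h import *
import pickle
plan([.517,.163,.17],145)
c=read_camera("wrist"); pickle.dump(c,open("wrist1.pkl","wb")); save(c,"wrist1.png",s=1.5)
print(proj(c,[.517,.163,.03]))
```

```text
shift cm [-5.32  1.9   0.52] turn [-0.002 -0.     0.003] bearing now 145.18 clock 1.35 tcp [0.4625 0.1778 0.1753] F [ 0.8 -0.5 -0.3] w 0.9972856821396482
(np.float64(271.5421456956033), np.float64(227.25454824017496))
```

View pics/wrist1.png

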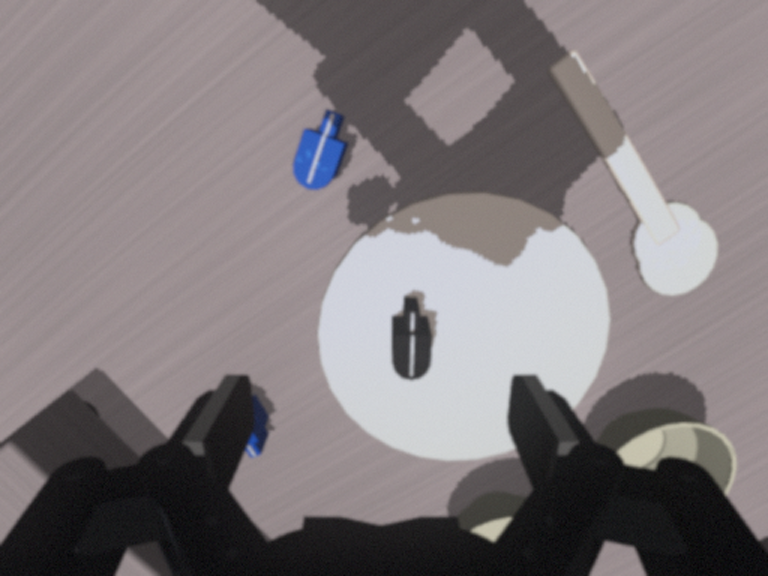

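The wrist view shows the knob almost aligned with the tool. Its white line runs (412,312)–(411,376), the nose tip is at about (411,297), and the rounded end is at about (411,379), all in 1.5x pixels.

Run:
```python
from h import *
import pickle
c=pickle.load(open("wrist1.pkl","rb")); f=c["frame"].astype(int)
b=(255,190,295,258); sub=f[b[1]:b[3],b[0]:b[2]]; g=sub.max(2)
# blob profile
for y in range(0,68,2):
    row=g[y]; d=np.nonzero(row<110)[0]
    print(y+b[1], (d.min()+b[0],d.max()+b[0]) if len(d) else None, "line", row[15:25])
```

```text
190 None line [220 221 221 221 221 220 221 220 221 220]
192 None line [220 219 220 220 216 210 209 214 211 217]
194 None line [219 217 207 196 176 160 159 162 162 169]
196 None line [178 162 151 141 137 133 136 138 142 141]
198 (np.int64(270), np.int64(277)) line [ 95  82  80  86  89  88  88 100 118 134]
200 (np.int64(270), np.int64(278)) line [ 70  53  53  53  53  50  53  67  97 126]
202 (np.int64(270), np.int64(278)) line [ 69  53  50  55  51  53  51  55  81 115]
204 (np.int64(269), np.int64(279)) line [ 60  53  53  49  52  55  51  54  68 101]
206 (np.int64(269), np.int64(279)) line [58 54 54 57 58 58 52 53 60 90]
208 (np.int64(268), np.int64(279)) line [ 59  58  63  87 116 116  93  67  63  82]
210 (np.int64(265), np.int64(283)) line [ 58  60  73 113 162 171 129  79  59  67]
212 (np.int64(262), np.int64(285)) line [ 52  59  76 120 170 178 133  81  59  57]
214 (np.int64(262), np.int64(285)) line [ 57  63  78 129 183 184 133  80  60  58]
216 (np.int64(262), np.int64(286)) line [ 54  63  81 136 189 187 132  76  61  55]
218 (np.int64(262), np.int64(286)) line [ 55  61  78 133 181 176 1
[... 811 characters left out ...]
0  71  61  62]
240 (np.int64(262), np.int64(286)) line [ 60  62  86 138 172 158 107  71  60  62]
242 (np.int64(262), np.int64(285)) line [ 57  65  93 141 174 155 104  64  60  59]
244 (np.int64(263), np.int64(285)) line [ 61  64  97 147 171 140  95  65  58  59]
246 (np.int64(264), np.int64(284)) line [ 59  67  96 145 168 139  87  64  59  60]
248 (np.int64(265), np.int64(282)) line [ 60  68 101 150 167 138  88  63  59  57]
250 (np.int64(267), np.int64(280)) line [ 63  67  90 123 138 112  79  64  62  71]
252 (np.int64(274), np.int64(274)) line [140 128 122 114 108 115 126 134 144 160]
254 None line [212 209 207 201 199 201 207 210 211 212]
256 None line [216 217 216 215 215 216 214 215 216 215]
```

Run:
```python
from h import *
import pickle
c=pickle.load(open("wrist1.pkl","rb"))
e=onz(c,273.9,251.8,.046); a=onz(c,274.55,226,.046); b=onz(c,273.9,246,.046)
n=onz(c,274.6,212,.040); nt=onz(c,274,197,.012+.0)
print(e,a,b,n,nt)
d=(b-a)[:2]; L=onz(c,274.6,223,.046); print("x bearing",np.degrees(np.arctan2(d[1],d[0])),"vs nose line",np.degrees(np.arctan2(*(b-n)[1::-1])), "end to body start", np.linalg.norm(e-L))
th=np.arctan2(*(b-n)[1::-1]); u=np.array([np.cos(th),np.sin(th)]); print("axis from end",e[:2]-.019*u, "from start", L[:2]+.015*u)
c=pickle.load(open("top0.pkl","rb"));
```

```text
[0.53464398 0.15314472 0.046     ] [0.51077153 0.16969637 0.046     ] [0.52904908 0.1568404  0.046     ] [0.50057769 0.1769458  0.04      ] [0.49631178 0.18111837 0.012     ]
x bearing -35.12158756034462 vs nose line -35.22827693768077 end to body start 0.03230382435519499
axis from end [0.51912363 0.16410459] from start [0.52033626 0.16287888]
```

Run:
```python
from h import *
plan([.5164,.1658,.017],144.8)
```

```text
shift cm [-5.27  1.98 15.86] turn [-0.001 -0.001  0.008] bearing now 145.28 clock 1.4 tcp [0.462  0.1796 0.1756] F [-0.7  0.2 -0.4] w 1.0004032006092776
```

play_rows --deltas '[[[-2, 0.7, 2.5, 0, 0, 0, -1], [-2, 0.7, 2.5, 0, 0, 0.003, -1], [-1.3, 0.54, 2.5, 0, 0, 0.003, -1], [0, 0, 2, 0, 0, 0, -1], [0, 0, 0, 0, 0, 0, -1], [0, 0, 0, 0, 0, 0, -1]]]'

```text
clock: 2.0
tcp_pos: [0.516, 0.1684, 0.0813]
orientation: [-0.938, -2.997, 0.0]
contact_force: [0.6, 0.2, -0.3]
gripper_width: 0.999
```

Run:
```python
from h import *
import pickle
for i in range(4): plan([.5164,.1658,.017],144.8) if i==0 else None
c=read_camera("wrist"); pickle.dump(c,open("wrist2.pkl","wb")); save(c,"wrist2.png",s=1.5)
plan([.5164,.1658,.017],144.8)
```

```text
shift cm [-0.18 -0.19  6.43] turn [-0.001 -0.001  0.008] bearing now 145.25 clock 2.0 tcp [0.516  0.1684 0.0813] F [ 0.6  0.2 -0.3] w 0.9994479771505451
shift cm [-0.12 -0.25  6.54] turn [0.001 0.001 0.008] bearing now 145.24 clock 2.05 tcp [0.5168 0.1685 0.0824] F [-0.1  0.9  0.1] w 1.0015117440089314
```

View pics/wrist2.png

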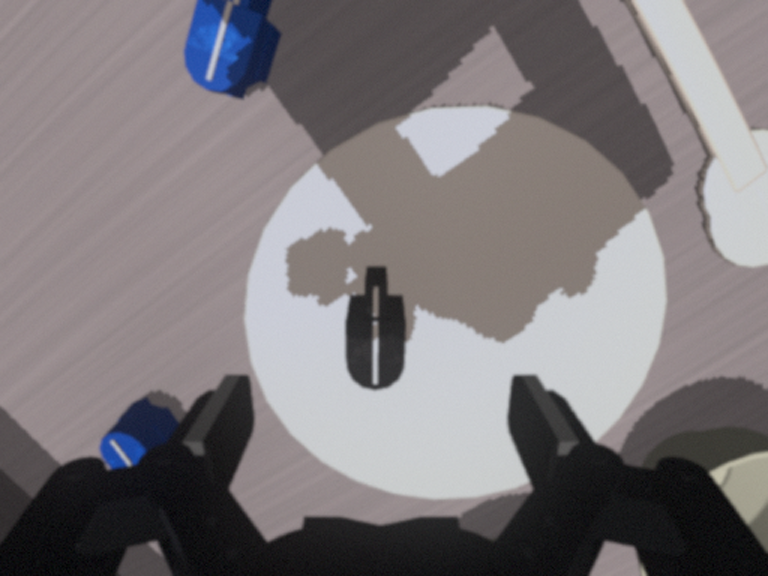

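The knob is centred at column 375 (1.5x), slightly left of the finger midpoint at about 381. This agrees with the planned 2 mm correction along y. I'll measure again from here.

Run:
```python
from h import *
import pickle
c=pickle.load(open("wrist2.pkl","rb")); o=sensors.get_obs()
e=onz(c,250.3,258.8,.046); L=onz(c,250.3,214.5,.046); print(e,L,np.linalg.norm(e-L))
d=(e-L)[:2]; u=d/np.linalg.norm(d); print("brg",np.degrees(np.arctan2(u[1],u[0])), "axis",e[:2]-.019*u,L[:2]+.015*u)
# check: project the tcp & see camera position relative to tcp
print(proj(c,o["tcp_pos"]), proj(c,[.5164,.1658,.046]))
```

```text
[0.53532858 0.15287163 0.046     ] [0.50868759 0.17147707 0.046     ] 0.03249469533503039
brg -34.92953916350413 axis [0.5197513  0.16375043] [0.52098544 0.16288854]
(np.float64(253.57909311344673), np.float64(255.25778763320562)) (np.float64(249.9322224644797), np.float64(228.0811010842538))
```

play_rows --deltas '[[[-0.2, -0.22, 1.6, 0, 0, 0.004, -1], [0, 0, 1.6, 0, 0, 0, -1], [0, 0, 1.6, 0, 0, 0, -1], [0, 0, 1.6, 0, 0, 0, -1], [0, 0, 0, 0, 0, 0, -1], [0, 0, 0, 0, 0, 0, 1], [0, 0, 0, 0, 0, 0, 1], [0, 0, 0, 0, 0, 0, 1], [0, 0, 0, 0, 0, 0, 1], [0, 0, 0, 0, 0, 0, 1], [0, 0, 0, 0, 0, 0, 1], [0, 0, 0, 0, 0, 0, 1]]]'

```text
clock: 3.25
tcp_pos: [0.5178, 0.1648, 0.0184]
orientation: [0.946, 2.994, 0.001]
contact_force: [-0.1, 0.7, 5.7]
gripper_width: 0.293
```

play_rows --deltas '[[[0, 0, -1, 0, 0, 0, 1], [0, 0, -3, 0, 0, 0, 1], [0, 0, -3, 0, 0, 0, 1], [0, 0, -3, 0, 0, 0, 1], [0, 0, -3, 0, 0, 0, 1], [0, 0, -3, 0, 0, 0, 1], [0, 0, -1, 0, 0, 0, 1], [0, 0, 0, 0, 0, 0, 1], [0, 0, 0, 0, 0, 0, 1]]]'

```text
clock: 4.15
tcp_pos: [0.5159, 0.1644, 0.1856]
orientation: [-0.945, -2.994, 0.002]
contact_force: [-0.2, 0.0, -2.0]
gripper_width: 0.292
```

Run:
```python
from h import *
import pickle
c=pickle.load(open("top0.pkl","rb")); s=pickle.load(open("scene0.pkl","rb"))
# valve ring centre: ellipse of dark disc at plate+1.5mm; full-disc from top view
g=c["frame"].max(2).astype(int); b=(330,185,370,222)
m=(g[b[1]:b[3],b[0]:b[2]]<62).astype(np.uint8)
for r in m: print("".join(".#"[k] for k in r))
plan([.45,-.21,.17],180)
w=read_camera("wrist"); pickle.dump(w,open("wrist3.pkl","wb")); save(w,"wrist3.png",s=1.5)
```

```text
........................................
........................................
........................................
........................................
........................................
........................................
........................................
........................................
................######..................
...............#####....................
..............#####.....................
.............######.....#...............
.............#######...##...............
.............#############..............
.............############...............
.............############...............
..............###########...............
..............##########................
................########................
.................#####..................
..................##....................
..................##....................
..................##....................
..................##....................
..................##....................
...................#....................
........................................
........................................
........................................
........................................
........................................
........................................
########.#..............................
############################............
########################################
.#######################################
.....................###################
shift cm [-16.11 -34.43   1.59] turn [-0.001 -0.002 -0.612] bearing now 144.95 clock 4.15 tcp [0.5159 0.1644 0.1856] F [-0.2  0.  -2. ] w 0.29193613939755814
```

View pics/wrist3.png

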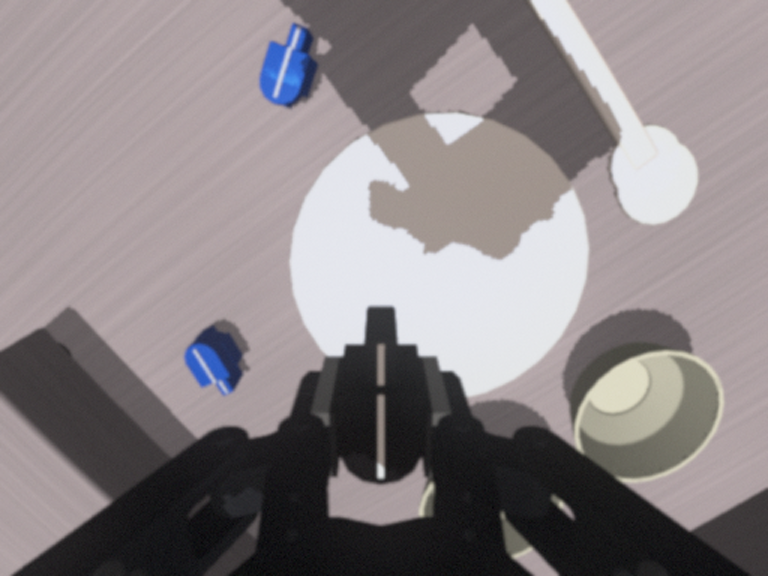

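The knob is held square in the fingers, with the nose at (381,310), the line at column 380 and the rounded end at row 480 (1.5x). I'll move so the spindle comes into view ahead of the knob, then turn.

play_rows --deltas '[[[-2.15, -3.09, 0.1, 0, 0, 0, 1], [-2.15, -3.09, 0.1, 0, 0, 0, 1], [-2.15, -3.09, 0.1, 0, 0, 0, 1], [-2.15, -3.09, 0.1, 0, 0, 0, 1], [-2.15, -3.09, 0.1, 0, 0, 0, 1], [-2.15, -3.09, 0.1, 0, 0, 0, 1], [-2.15, -3.09, 0.1, 0, 0, 0, 1], [-2.15, -3.09, 0.1, 0, 0, 0, 1], [-2.15, -3.09, 0.1, 0, 0, 0, 1], [-2.15, -3.09, 0.1, 0, 0, 0, 1], [0, 0, 0, 0, 0, 0, 1]]]'

```text
clock: 5.3
tcp_pos: [0.514, -0.215, 0.1747]
orientation: [-0.952, -2.99, 0.001]
contact_force: [0.3, 0.4, -0.9]
gripper_width: 0.29
```

play_rows --deltas '[[[0, 0, 0, 0, 0, -0.102, 1], [0, 0, 0, 0, 0, -0.102, 1], [0, 0, 0, 0, 0, -0.102, 1], [0, 0, 0, 0, 0, -0.102, 1], [0, 0, 0, 0, 0, -0.102, 1], [0, 0, 0, 0, 0, -0.102, 1], [0, 0, 0, 0, 0, 0, 1], [0, 0, 0, 0, 0, 0, 1]]]'

```text
clock: 6.1
tcp_pos: [0.5148, -0.211, 0.1759]
orientation: [-0.002, -3.139, -0.002]
contact_force: [-0.2, -0.9, -1.0]
gripper_width: 0.295
```

Run:
```python
from h import *
import pickle
plan([.517,-.212,.17],180)
w=read_camera("wrist"); pickle.dump(w,open("wrist4.pkl","wb")); save(w,"wrist4.png",s=1.5)
print(proj(w,[.465,-.213,.113]))
```

```text
shift cm [-0.22 -0.1   0.59] turn [ 0.001 -0.002 -0.001] bearing now 179.92 clock 6.1 tcp [ 0.5148 -0.211   0.1759] F [-0.2 -0.9 -1. ] w 0.2953399187732763
(np.float64(249.0169377278335), np.float64(141.4304982380205))
```

View pics/wrist4.png

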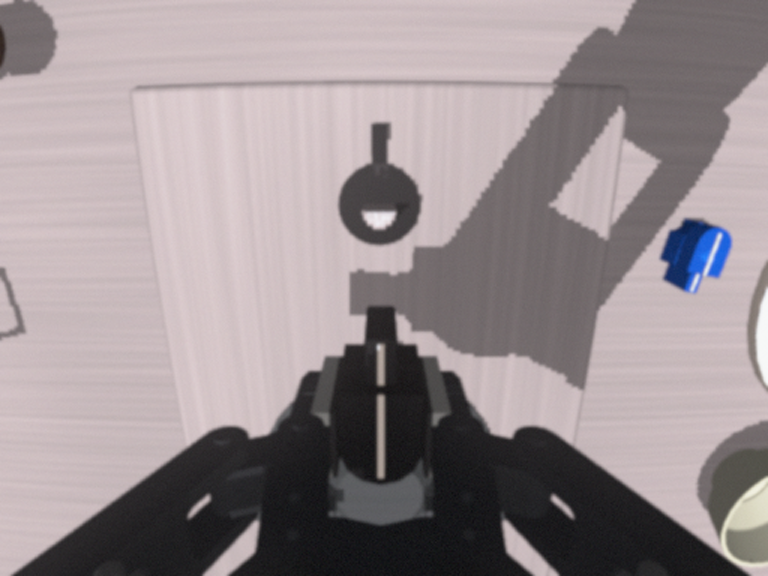

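The valve ring is centred at about (380,203), with its tab end at (381,124) and the bright D of the spindle tip at (379,217) (1.5x). The knob's nose points along the tab in column 380.

Run:
```python
from h import *
import pickle
c=pickle.load(open("wrist4.pkl","rb")); o=sensors.get_obs(); print(o["tcp_pos"])
g=c["frame"].max(2)
b=(215,70,295,175); s=g[b[1]:b[3],b[0]:b[2]]
for y in range(60,86,1): print(y+70, s[y-0,20:56])
m=((s<110).astype(np.uint8)); n,l,st,ce=cv2.connectedComponentsWithStats(m)
k=l[138-70+0,228+5-215] if 0 else np.argmax([0]+[st[i,4] if st[i,1]<40 else 0 for i in range(1,n)])
comp=(l==k).astype(np.uint8); cn=max(cv2.findContours(comp,cv2.RETR_EXTERNAL,cv2.CHAIN_APPROX_NONE)[0],key=cv2.contourArea)[:,0]+np.array(b[:2])
P=np.array([onz(c,x,y,.0865)[:2] for x,y in cn])
# ring: circle fit, excluding tab
Q=P
for _ in range(4):
    A=np.c_[2*Q,np.ones(len(Q))]; x=np.linalg.lstsq(A,(Q**2).sum(1),rcond=None)[0]; ctr=x[:2]; r=np.sqrt(x[2]+ctr@ctr)
    Q=P[abs(np.linalg.norm(P-ctr,axis=1)-r)<.002]
T=P[np.linalg.norm(P-ctr,axis=1)>.034].mean(0)-ctr
print("ring",ctr,r,len(Q),len(P),"tab bearing",np.degrees(np.arctan2(T[1],T[0])))
zt=o["tcp_pos"][2]+.0276
for z in(zt,): 
    e=onz(c,380/1.5,480/1.5,z); L=onz(c,380/1.5,388/1.5,z); print("knob end,start",e,L,(e-L), "axis",e[0]-.019,L[0]+.015)
```

```text
[ 0.51500232 -0.21116745  0.17627054]
130 [73 70 73 73 70 73 72 73 69 72 68 71 72 72 72 73 70 68 72 70 68 68 69 70
 70 66 69 70 68 70 70 64 69 68 68 69]
131 [73 74 73 73 72 72 70 75 74 70 73 72 73 71 70 70 70 72 69 69 69 68 68 66
 69 69 71 69 68 68 69 68 68 67 68 68]
132 [74 72 74 74 72 72 72 72 75 70 70 73 71 71 70 68 69 70 69 70 70 69 70 70
 69 71 66 68 68 70 68 67 70 69 68 68]
133 [75 75 72 76 72 70 73 73 72 70 70 71 68 71 69 73 72 70 71 69 72 69 72 68
 70 70 69 69 70 68 68 67 67 69 69 68]
134 [74 74 72 72 73 73 71 73 73 73 71 70 70 73 72 72 71 69 71 70 70 71 68 70
 69 69 70 67 69 67 68 68 61 67 65 63]
135 [73 74 72 73 71 74 72 72 74 75 76 74 74 76 73 73 73 73 74 71 75 73 74 73
 72 74 74 72 65 63 59 60 58 61 62 61]
136 [75 74 72 72 72 73 74 78 78 78 81 78 80 82 77 75 80 79 77 77 77 78 76 79
 79 78 75 71 68 58 56 56 55 55 56 55]
137 [72 72 74 74 72 71 73 80 79 81 81 81 79 83 82 81 81 79 80 81 80 80 80 80
 80 81 82 76 68 59 52 51 52 51 51 54]
138 [72 72 72 73 72 74 78 82 82 84 87 83 84 82 83 81 84 80 80 81 80 81 80 83
 82 82 83 82 74 62 53 52 52 49 55 58]
139 [71 71 71 71 73 79 91 9
[... 2061 characters left out ...]
70  71  71  72  71  70  68  71  71  68  72  76  94 112 118 115 117
 116 116 113 104  88  69  67  70  68  68  67  66  68  66  66  63  65  66]
154 [73 68 69 71 71 71 68 70 70 70 70 67 73 73 79 77 79 79 78 78 77 76 71 66
 67 68 68 66 68 68 69 65 67 67 66 70]
155 [90 76 71 70 71 73 70 73 71 71 68 70 69 71 72 70 69 69 69 68 67 69 66 68
 67 69 69 66 69 66 69 66 64 67 71 90]
ring [ 0.45965887 -0.21062374] 0.023012818014085657 55 200 tab bearing nan
knob end,start [ 0.53542095 -0.21014858  0.20387054] [ 0.50171148 -0.21011061  0.20387054] [ 3.37094675e-02 -3.79750056e-05  0.00000000e+00] axis 0.5164209484621366 0.516711480931806<stdin>:16: RuntimeWarning: Mean of empty slice.
  ret = um.true_divide(
```

Run:
```python
from h import *
import pickle
c=pickle.load(open("wrist4.pkl","rb"))
fl=onz(c,252.5,140.6,.113); rd=onz(c,252.3,152.6,.113); l=onz(c,241,142.2,.113); r=onz(c,263.7,142.2,.113)
print("D flat",fl,"round",rd,"len",rd[0]-fl[0],"l",l[:2],"r",r[:2],"ctr x",fl[0]+.001,rd[0]-.008,"y",(l[1]+r[1])/2)
g=c["frame"].max(2).astype(float); b=(215,70,295,175)
m=(g<115).astype(np.uint8); n,lab,st,ce=cv2.connectedComponentsWithStats(m); k=lab[122,253]; print(k,st[k],lab[150,232])
k=lab[150,232]
cn=max(cv2.findContours((lab==k).astype(np.uint8),cv2.RETR_EXTERNAL,cv2.CHAIN_APPROX_NONE)[0],key=cv2.contourArea)[:,0]
P=np.array([onz(c,x,y,.0865)[:2] for x,y in cn]); Q=P[cn[:,1]>115]
for _ in range(5):
    A=np.c_[2*Q,np.ones(len(Q))]; x=np.linalg.lstsq(A,(Q**2).sum(1),rcond=None)[0]; ctr=x[:2]; rr=np.sqrt(x[2]+ctr@ctr)
    Q=P[abs(np.linalg.norm(P-ctr,axis=1)-rr)<.0012]
T=P[np.linalg.norm(P-ctr,axis=1)>.030].mean(0)-ctr
print("ring",ctr,rr,len(Q),len(P),"tab bearing",np.degrees(np.arctan2(T[1],T[0])))
```

```text
D flat [ 0.46443444 -0.21061903  0.113     ] round [ 0.47273755 -0.21077305  0.113     ] len 0.008303112468544371 l [ 0.46551786 -0.21848541] r [ 0.46553596 -0.20296207] ctr x 0.465434437565687 0.46473755003423134 y -0.2107237419125912
70 [ 226   83   54   80 2274] 70
ring [ 0.46515264 -0.21054462] 0.020242450378835614 141 199 tab bearing 179.49620381375354
```

play_rows --deltas '[[[1.5, -0.05, 0, 0, 0, 0, 1], [1.5, 0, 0, 0, 0, 0, 1], [1.5, 0, 0.5, 0, 0, 0, 1], [0.64, 0, 1.5, 0, 0, 0, 1], [0, 0, 1.5, 0, 0, 0, 1], [0, 0, 1.0, 0, 0, 0, 1], [0, 0, 0, 0, 0, 0, 1], [0, 0, 0, 0, 0, 0, 1]]]'

```text
clock: 6.95
tcp_pos: [0.4642, -0.2122, 0.1318]
orientation: [0.0, -3.141, -0.001]
contact_force: [0.2, -0.0, -1.1]
gripper_width: 0.295
```

Run:
```python
from h import *
import pickle
c=pickle.load(open("wrist4.pkl","rb")); g=c["frame"].max(2).astype(float)
def line(g,r0,r1,c0=246,c1=262):
    s=g[r0:r1,c0:c1].mean(0)-60; s[s<25]=0; return (s*np.arange(c0,c1)).sum()/s.sum()
print("line4",line(g,235,252),line(g,268,310),"tab",)
t=220-g[90:105,240:268].mean(0); t[t<60]=0; print("tab col",(t*np.arange(240,268)).sum()/t.sum())
w=read_camera("wrist"); s=read_camera("scene"); o=sensors.get_obs(); print(o["tcp_pos"],o["contact_force"],o["clock"])
pickle.dump((w,s),open("ws5.pkl","wb"))
B=(90,150,165,225)
a=cv2.resize(w["frame"][110:384,130:380],(400,438)); d=cv2.resize(s["frame"][B[1]:B[3],B[0]:B[2]],(390,390),interpolation=cv2.INTER_CUBIC); d=np.vstack([d,np.zeros((48,390,3),np.uint8)])
cv2.imwrite("pics/ws5.png",cv2.convertScaleAbs(np.hstack([a,d]),alpha=1.5)[:,:,::-1])
```

```text
line4 253.47475432056933 253.47647574517822 tab
tab col 252.54507164567957
[ 0.46473028 -0.21256152  0.13284508] [-0.38248032 -0.50390439 -1.5757995 ] 7.05
```

View pics/ws5.png

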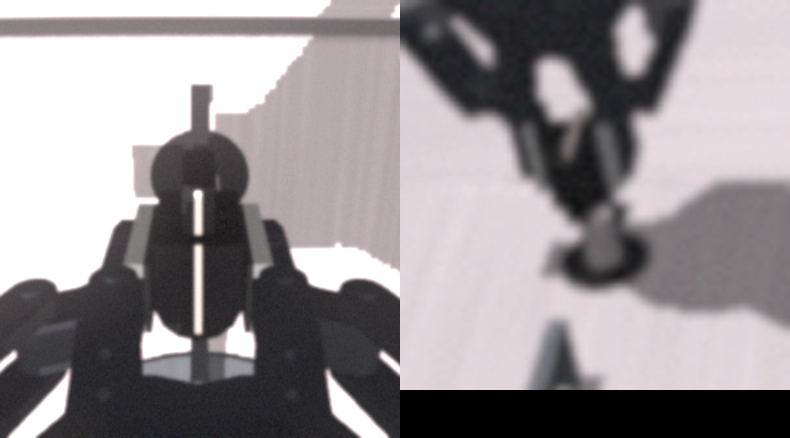

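The wrist view (left) shows the nose over the ring and pointing along the tab: knob line at column 198, ring centre about 200, tab about 202. The scene view (right) shows the knob just above the spindle. I'll get sub-pixel numbers for both.

Run:
```python
from h import *
import pickle
w,s=pickle.load(open("ws5.pkl","rb")); c=w; g=w["frame"].max(2).astype(float); zt=.1325+.0276
def line(r0,r1,c0=245,c1=264):
    q=g[r0:r1,c0:c1].mean(0)-60; q[q<25]=0; return (q*np.arange(c0,c1)).sum()/q.sum()
l1=line(265,310); 
for r in range(310,326,1): print(r,g[r,250:258].astype(int),end=" ")
print(); 
col=g[230:330,round(l1)].astype(int); print("col",col)
m=(g<85).astype(np.uint8)
# ring arc edge points: per row 195-235 outer left/right edges
L=[];Rr=[]
for r in range(196,236,2):
    row=g[r,200:310]; thr=(row.min()+row[:15].mean())/2; d=np.nonzero(row<95)[0]
    L.append((200+d.min(),r)); Rr.append((200+d.max(),r))
P=np.array([onz(c,x+(-.5 if i==0 else .5),y,.0865)[:2] for i,S in enumerate((L,Rr)) for x,y in S])
Q=P
for _ in range(5):
    A=np.c_[2*Q,np.ones(len(Q))]; x=np.linalg.lstsq(A,(Q**2).sum(1),rcond=None)[0]; ctr=x[:2]; rr=np.sqrt(x[2]+ctr@ctr); Q=P[abs(np.linalg.norm(P-ctr,axis=1)-rr)<.0012]
t=g[170:185,245:270].mean(0).max()-g[170:185,245:270].mean(0); t[t<60]=0; tc=(t*np.arange(245,270)).sum()/t.sum()
print("ring",ctr,rr,len(Q),len(P),"tab y",onz(c,tc,178,.0865)); print("line",l1,"knob y",onz(c,l1,285,zt))
```

```text
310 [ 59 114 162 180 181 161 108  54] 311 [ 54 113 162 182 181 158 105  51] 312 [ 55 112 164 182 181 159 102  49] 313 [ 56 111 163 182 180 158 101  49] 314 [ 58 113 161 182 180 158 104  49] 315 [ 61 112 162 182 180 160 105  48] 316 [ 57 111 161 180 177 155 101  48] 317 [ 54 103 152 168 169 148  99  47] 318 [ 46  87 124 138 138 119  79  42] 319 [39 60 78 88 88 76 56 36] 320 [32 37 41 44 46 42 36 32] 321 [44 32 29 35 35 34 35 30] 322 [57 39 35 32 34 41 37 36] 323 [71 46 41 37 41 40 40 42] 324 [74 46 43 44 45 47 47 46] 325 [75 47 47 45 43 44 43 45] 
col [233 248 244 223 199 189 188 185 188 188 186 186 186 185 188 186 186 186
 185 184 185 185 185 186 184 171 141  87  41  26  25  40  75 128 168 182
 183 183 182 184 184 183 181 184 185 184 183 183 184 183 183 182 182 181
 183 181 181 184 182 182 182 183 182 184 184 183 183 183 182 182 182 182
 182 182 181 182 181 180 181 179 180 182 182 182 182 182 180 168 138  88
  44  35  32  37  44  45  44  44  46  44]
ring [ 0.46562106 -0.21051601] 0.021120109091886052 40 40 tab y [ 0.43538124 -0.21040184  0.0865    ]
line 253.47575355145074 knob y [ 0.46447269 -0.21126964  0.1601    ]
```

play_rows --deltas '[[[0, 0.07, 0.4, 0, 0, 0, 1], [0, 0, 0.4, 0, 0, 0, 1], [0, 0, 0.3, 0, 0, 0, 1], [0, 0, 0.2, 0, 0, 0, 1], [0, 0, 0.2, 0, 0, 0, 1], [0, 0, 0, 0, 0, 0, 1]]]'

```text
clock: 7.65
tcp_pos: [0.464, -0.2116, 0.1177]
orientation: [0.0, -3.141, -0.0]
contact_force: [-2.7, 0.8, 3.2]
gripper_width: 0.296
```

play_rows --deltas '[[[0.04, 0, 0, 0, 0, 0, 1], [0.03, 0, 0.05, 0, 0, 0, 1], [0, 0, 0.1, 0, 0, 0, 1], [0, 0, 0, 0, 0, 0, 1]]]'

```text
clock: 8.05
tcp_pos: [0.4638, -0.2117, 0.1163]
orientation: [-0.0, 3.14, -0.0]
contact_force: [-0.2, 2.7, 4.6]
gripper_width: 0.296
```

play_rows --deltas '[[[0, 0.05, 0, 0, 0, 0, 1], [0, 0, 0.1, 0, 0, 0, 1], [0, 0, 0.1, 0, 0, 0, 1], [0, 0, 0, 0, 0, 0, 1]]]'

```text
clock: 8.45
tcp_pos: [0.4638, -0.2116, 0.1144]
orientation: [-0.0, 3.14, -0.002]
contact_force: [-0.3, 0.2, 6.1]
gripper_width: 0.298
```

play_rows --deltas '[[[0, 0, 0.1, 0, 0, 0, 1], [0, 0, 0.1, 0, 0, 0, 1], [0, 0, 0.1, 0, 0, 0, 1], [0, 0, 0, 0, 0, 0, 1]]]'

```text
clock: 8.85
tcp_pos: [0.4639, -0.2116, 0.1119]
orientation: [-0.0, 3.14, -0.002]
contact_force: [-1.2, 1.8, 7.6]
gripper_width: 0.29
```

Run:
```python
from h import *
import pickle
w=read_camera("wrist"); s=read_camera("scene"); o=sensors.get_obs(); print(o["tcp_pos"],o["contact_force"],o["torque"],o["clock"])
pickle.dump((w,s),open("ws6.pkl","wb")); g=w["frame"].max(2).astype(int)
print("col",g[254:266,253],g[314:324,253],"row",g[285,246:262])
B=(90,150,165,225)
a=cv2.resize(w["frame"][110:384,130:380],(400,438)); d=cv2.resize(s["frame"][B[1]:B[3],B[0]:B[2]],(390,390),interpolation=cv2.INTER_CUBIC); d=np.vstack([d,np.zeros((48,390,3),np.uint8)])
cv2.imwrite("pics/ws6.png",cv2.convertScaleAbs(np.hstack([a,d]),alpha=1.5)[:,:,::-1])
```

```text
[ 0.46390218 -0.211603    0.11195827] [-0.58376282  1.28893027  8.22063442] [0.29313759 0.2230278  0.0257313 ] 8.95
col [186 178 146  90  45  26  23  41  77 131 171 187] [187 186 186 173 142  94  52  57 119 182] row [ 36  33  31  33  62 116 167 186 185 164 114  60  37  31  34  30]
```

View pics/ws6.png

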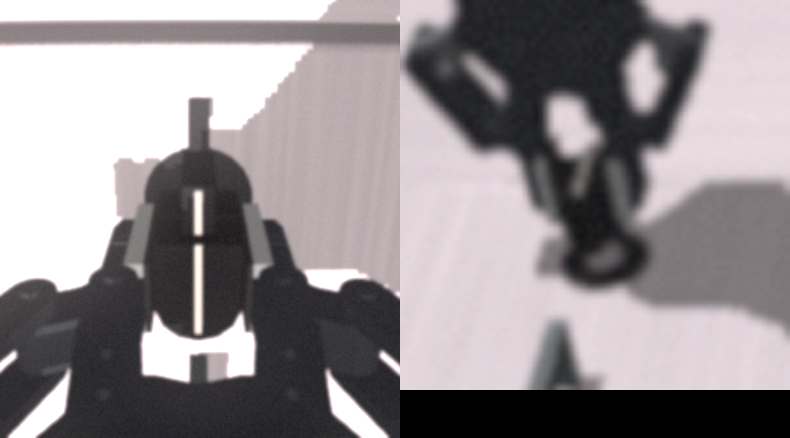

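The knob is still square in the hand (line rows unchanged), and the scene view shows it lower over the spindle. The depth is unclear, so I'll compare the predicted underside position with the scene image.

Run:
```python
from h import *
import pickle
for f,z in(("ws5.pkl",.1325),("ws6.pkl",.1119)):
    s=pickle.load(open(f,"rb"))[1]
    for d in(.0064,): print(f,"knob top end",np.round(proj(s,[.4842,-.211,z-d+.034]),1),"bottom end",np.round(proj(s,[.4842,-.211,z-d]),1))
    print("tip",np.round(proj(s,[.4652,-.2106,.113]),1),"pressed2.4",np.round(proj(s,[.4652,-.2106,.1106]),1),"ring front",np.round(proj(s,[.4862,-.2106,.0865]),1),"spindle foot front",np.round(proj(s,[.4732,-.2106,.0865]),1))
    g=s["frame"].max(2); c=round(proj(s,[.4842,-.211,z])[0])
    for r in range(170,212): print(r,g[r,c-7:c+9])
```

```text
ws5.pkl knob top end [122.2 179.6] bottom end [124.9 190.9]
tip [127.7 189.9] pressed2.4 [127.9 190.7] ring front [128.1 204.1] spindle foot front [129.1 200.5]
170 [ 72 109 138 147 149 146 140 129 112  83  48  29  28  24  25  25]
171 [ 55  96 130 144 144 140 127 107  93  71  44  28  28  27  23  26]
172 [ 40  77 109 122 121 117 106  89  71  53  36  29  30  27  26  27]
173 [27 50 72 78 79 85 85 74 53 38 36 41 42 35 30 27]
174 [21 26 33 37 46 63 75 61 38 31 42 55 55 46 33 25]
175 [21 21 20 21 40 63 73 54 29 26 46 61 64 56 37 26]
176 [24 20 19 27 51 72 72 49 24 26 41 59 67 60 41 31]
177 [25 20 19 33 58 75 66 40 23 24 39 55 67 61 46 31]
178 [31 23 24 36 61 73 56 33 21 20 35 52 65 63 50 35]
179 [37 26 24 35 56 66 48 27 19 19 29 46 61 65 55 38]
180 [43 29 26 32 47 52 37 22 18 16 24 41 59 65 58 42]
181 [47 31 24 29 33 33 25 21 18 19 23 37 57 67 61 44]
182 [52 33 22 21 22 22 18 18 16 16 22 33 53 65 64 50]
183 [55 34 22 17 20 19 17 18 19 22 17 30 49 62 63 57]
184 [62 42 26 21 19 19 21 17 19 17 18 26 44 59 67 71]
185 [77 56 34 20 19 19 18 20 23 19 20 23 38 56 72 91]
186 [101  82  53  26  16  1
[... 3873 characters left out ...]
 46 37 28 24 22]
202 [97 90 69 45 29 27 28 32 37 37 36 29 24 20 24 30]
203 [124 120 100  72  48  38  33  30  29  27  25  27  29  34  40  50]
204 [143 141 128 106  83  65  56  43  41  42  47  55  65  72  73  72]
205 [148 148 144 133 119 106  94  84  81  83  90  97 108 112 105  90]
206 [149 150 150 147 141 134 129 124 123 125 127 131 136 136 127 108]
207 [149 151 151 151 149 147 146 145 146 146 147 147 148 147 141 127]
208 [150 150 151 151 150 150 150 150 151 151 151 150 150 150 147 143]
209 [148 150 150 150 150 150 151 152 152 151 150 150 149 150 149 147]
210 [142 142 143 145 149 149 150 151 153 151 150 150 149 149 149 149]
211 [122 118 123 133 145 150 151 152 153 151 150 150 149 149 149 150]
```

The underside edge agrees with the prediction (about row 197.6, height about 0.105 m). That is below the tip's height, so the bore has gone over the spindle. I'll keep going down.

play_rows --deltas '[[[0.02, 0.03, 0.1, 0, 0, 0, 1], [0, 0, 0.15, 0, 0, 0, 1], [0, 0, 0.15, 0, 0, 0, 1], [0, 0, 0, 0, 0, 0, 1]]]'

```text
clock: 9.35
tcp_pos: [0.4643, -0.2118, 0.1113]
orientation: [-0.001, 3.14, -0.003]
contact_force: [-9.3, 4.9, 25.0]
gripper_width: 0.294
```

The force jumped to 25 N with almost no travel. Contact began near 0.118 and stopped near 0.111, so the spindle was pressed 7 mm with the knob resting on top of it. I'll lift, re-measure and correct sideways.

play_rows --deltas '[[[0, 0, -0.5, 0, 0, 0, 1], [0, 0, -0.5, 0, 0, 0, 1], [0, 0, -0.6, 0, 0, 0, 1], [0, 0, 0, 0, 0, 0, 1], [0, 0, 0, 0, 0, 0, 1]]]'

```text
clock: 9.85
tcp_pos: [0.4623, -0.2105, 0.1216]
orientation: [0.0, -3.14, -0.001]
contact_force: [0.5, 0.1, -0.3]
gripper_width: 0.293
```

```bash
cat > meas.py <<'E'
from h import *
import pickle,sys
w=read_camera("wrist"); pickle.dump(w,open("wl.pkl","wb")); c=w
zs=[sensors.get_obs() for _ in range(1)]
o=zs[0]; g=w["frame"].max(2).astype(float); z=o["tcp_pos"][2]; print(o["tcp_pos"],o["contact_force"],o["orientation"])
M=R.from_rotvec(np.ravel(c["rvec"])).as_matrix(); print("cam-tcp",(-M.T@np.ravel(c["tvec"])-o["tcp_pos"]).round(4))
def line(r0,r1,c0=245,c1=264):
    q=g[r0:r1,c0:c1].mean(0)-60; q[q<25]=0; return (q*np.arange(c0,c1)).sum()/q.sum()
lc=line(270,310); print("line cols",line(240,252),lc); col=g[:,round(lc)]
zt=z+.0276
print("line end col",col[312:326].astype(int),col[254:266].astype(int))
P=[]
for r in range(int(sys.argv[1]),int(sys.argv[2]),2):
    d=np.nonzero(g[r,200:310]<95)[0]; P+= [onz(c,200+d.min()-.5,r,.0865)[:2],onz(c,200+d.max()+.5,r,.0865)[:2]]
P=np.array(P);Q=P
for _ in range(5):
    A=np.c_[2*Q,np.ones(len(Q))]; x=np.linalg.lstsq(A,(Q**2).sum(1),rcond=None)[0]; ctr=x[:2]; rr=np.sqrt(x[2]+ctr@ctr); Q=P[abs(np.linalg.norm(P-ctr,axis=1)-rr)<.0012]
print("ring",ctr,rr,len(Q),len(P))
K=(onz(c,lc,320.7,zt)[:2]-[.019,0]); print("knob axis",K,"nose line y",onz(c,line(240,252),246,zt-.006)[1],"err knob-ring mm",(K-ctr)*1e3)
E
python3 meas.py 198 238
```

```text
[ 0.46228473 -0.21044738  0.12150705] [ 0.14696074  0.60980305 -1.56480774] [ 3.06336445e-04 -3.13955749e+00 -1.58155341e-03]
cam-tcp [-0.0824  0.0008  0.1433]
line cols 253.47556123898838 253.47604710882848
line end col [185 184 185 184 181 170 141  91  48  39  51  61  63  53] [187 175 145  88  42  24  29  35  76 132 167 185]
ring [ 0.46522483 -0.21058942] 0.021114583884971828 40 40
knob axis [ 0.46474422 -0.20955925] nose line y -0.20958179804208585 err knob-ring mm [-0.48061235  1.03016604]
```

After lifting clear, the knob's axis sits (-0.5, +1.0) mm from the ring centre. The contact forces (-x) fit the knob having been about 1 mm too far +x. I'll correct y and retry, checking the contact height: home is TCP about 0.101.

play_rows --deltas '[[[0, -0.09, 0, 0, 0, 0, 1], [0, 0, 0, 0, 0, 0, 1], [0, 0, 0.2, 0, 0, 0, 1], [0, 0, 0.2, 0, 0, 0, 1], [0, 0, 0.1, 0, 0, 0, 1], [0, 0, 0, 0, 0, 0, 1]]]'

```text
clock: 10.5
tcp_pos: [0.4629, -0.2116, 0.1175]
orientation: [0.0, -3.141, -0.001]
contact_force: [-0.8, -0.8, -0.4]
gripper_width: 0.297
```

play_rows --deltas '[[[0, 0, 0.1, 0, 0, 0, 1], [0, 0, 0.1, 0, 0, 0, 1], [0, 0, 0.1, 0, 0, 0, 1], [0, 0, 0, 0, 0, 0, 1]]]'

```text
clock: 10.9
tcp_pos: [0.463, -0.2118, 0.1151]
orientation: [0.0, -3.141, 0.0]
contact_force: [-3.2, 0.0, 3.1]
gripper_width: 0.293
```

play_rows --deltas '[[[0, 0, -0.2, 0, 0, 0, 1], [0.06, 0, 0, 0, 0, 0, 1], [0, 0, 0.2, 0, 0, 0, 1], [0, 0, 0.1, 0, 0, 0, 1], [0, 0, 0.1, 0, 0, 0, 1], [0, 0, 0, 0, 0, 0, 1]]]'

```text
clock: 11.5
tcp_pos: [0.4624, -0.2116, 0.1122]
orientation: [0.0, -3.141, -0.001]
contact_force: [0.1, 1.1, -0.9]
gripper_width: 0.292
```

The knob is now at 0.1122 with no contact force, so the bore has slid over the spindle. Continuing down.

play_rows --deltas '[[[0, 0, 0.2, 0, 0, 0, 1], [0, 0, 0.2, 0, 0, 0, 1], [0, 0, 0.2, 0, 0, 0, 1], [0, 0, 0.2, 0, 0, 0, 1], [0, 0, 0, 0, 0, 0, 1]]]'

```text
clock: 12.0
tcp_pos: [0.4623, -0.2116, 0.1043]
orientation: [0.0, -3.141, -0.001]
contact_force: [0.6, -0.0, -0.7]
gripper_width: 0.291
```

play_rows --deltas '[[[0, 0, 0.2, 0, 0, 0, 1], [0, 0, 0.2, 0, 0, 0, 1], [0, 0, 0.2, 0, 0, 0, 1], [0, 0, 0, 0, 0, 0, 1]]]'

```text
clock: 12.4
tcp_pos: [0.4626, -0.2118, 0.0992]
orientation: [0.0, -3.141, 0.0]
contact_force: [-3.6, 0.6, 3.4]
gripper_width: 0.298
```

play_rows --deltas '[[[0.02, 0, 0.2, 0, 0, 0, 1], [0, 0, 0.2, 0, 0, 0, 1], [0, 0, 0.2, 0, 0, 0, 1], [0, 0, 0.1, 0, 0, 0, 1], [0, 0, 0, 0, 0, 0, 1]]]'

```text
clock: 12.9
tcp_pos: [0.4626, -0.2119, 0.0942]
orientation: [0.001, -3.141, -0.0]
contact_force: [-9.5, 4.4, 15.1]
gripper_width: 0.295
```

play_rows --deltas '[[[0.05, 0, 0.1, 0, 0, 0, 1], [0, 0, 0.1, 0, 0, 0, 1], [0, 0, 0, 0, 0, 0, 1]]]'

```text
clock: 13.2
tcp_pos: [0.4626, -0.2119, 0.0941]
orientation: [-0.001, 3.141, 0.0]
contact_force: [-12.2, 7.4, 25.1]
gripper_width: 0.294
```

Run:
```python
from h import *
import pickle
w=read_camera("wrist"); s=read_camera("scene"); o=sensors.get_obs(); print(o["tcp_pos"],o["contact_force"],o["torque"],o["clock"])
pickle.dump((w,s),open("ws7.pkl","wb")); g=w["frame"].max(2).astype(int)
print("col",g[254:266,253],g[314:324,253],"row",g[285,246:262])
z=.088
print("pred pressed: bottom end",proj(s,[.4842,-.2106,z]),"top end",proj(s,[.4842,-.2106,z+.034]))
B=(90,150,165,225)
a=cv2.resize(w["frame"][110:384,130:380],(400,438)); d=cv2.resize(s["frame"][B[1]:B[3],B[0]:B[2]],(390,390),interpolation=cv2.INTER_CUBIC); d=np.vstack([d,np.zeros((48,390,3),np.uint8)])
cv2.imwrite("pics/ws7.png",cv2.convertScaleAbs(np.hstack([a,d]),alpha=1.8)[:,:,::-1])
```

```text
[ 0.46262114 -0.2119212   0.09408759] [-12.47540159   7.13558106  24.12471902] [1.20580099 1.88444498 0.00413362] 13.3
col [189 180 145  92  43  28  27  40  81 132 172 189] [189 189 185 175 143  94  54  60 117 183] row [ 34  35  35  38  62 119 167 187 187 166 115  57  34  30  36  32]
pred pressed: bottom end (np.float64(128.11252190335503), np.float64(203.09396512932648)) top end (np.float64(125.44473452974295), np.float64(192.26121571812342))
```

View pics/ws7.png

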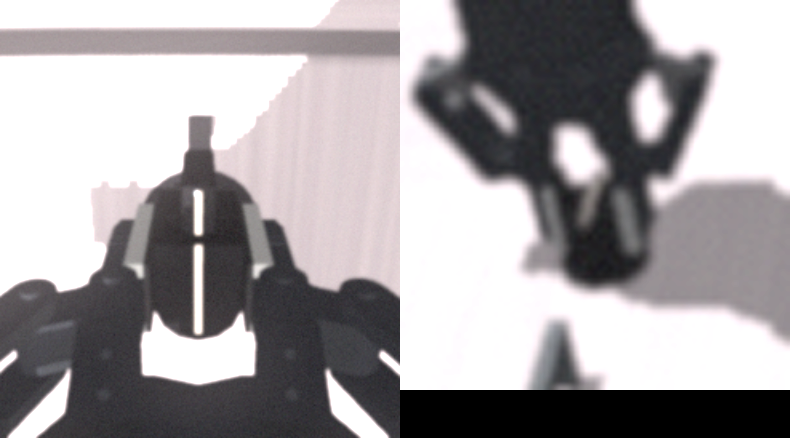

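The knob is down on the ring with its nose along the tab, and it has not slipped in the fingers. The TCP is at 0.0941 against 0.0944 predicted for fully pressed, with about 24 N at the stop.

```bash
python3 -c "
from rig import manip
print(manip.hand_in())"
```

```text
the job is handed in; nothing more can be done
None
```

The knob is on the spindle, pressed all the way in, and I handed the job in at about 13.3 s with the fingers still gripping and pressing it. No verdict was reported.

**What I did:** I gripped the knob by its flat sides, lifted it about 17 cm, turned it about 35° so the nose lay along the tab, and lowered it onto the spindle.
- **First try failed:** the knob came down about 1 mm off and pressed the spindle in from on top. The force rose to 25 N at a TCP height of 0.111 m, too high for a fitted knob.
- **Second try worked:** I lifted clear, measured again, and shifted about 0.6 mm in x and 0.9 mm in y. The bore then slid over the spindle with no resistance.

**Last checks:**
- **Depth:** the bore's end met the tip at a TCP height of about 0.100 m, and the hard stop came at 0.0941 m. I had predicted 0.101 m and 0.0944 m.
- **Push:** about 24 N upward at the stop, and 12 N and 7 N sideways, because the knob presses against one side of the spindle.
- **Alignment:** the nose points along the tab, the tool is upright, and the knob has not slipped in the fingers.

**Not directly measured:** I worked out the spindle's travel from the arm's height, which gives about 6 mm from first contact to the stop, not the full 7 mm. I did not photograph the scoop and bowls again at the end; the arm passed well clear of them.

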